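# Put the stacked bench tools back on their pads

## Task

The jeweller's bench tools have been left stacked in a pile: take the pile apart from the top down and set each tool, upright as it stands now, in the middle of the cork pad cut to its own outline and size: the tin on the small round pad, the doming cube on the square pad with its edges in line, the disc anvil on the large round pad, and last the flat bench block on the long pad with its long sides in line. Set the tools down rather than drop them, let go of each, and leave the file and the brass ring on the bench where they lie.

Things in the scene. Friction and masses are not known exactly. Their poses are not given: they have to be found in the camera images.
- tin: small closed round aluminium tin, 28 mm diameter, 22 mm high, about 40 g, standing on top of the doming cube at the start. Origin: centre of its underside; z up.
- doming_cube: steel cube of 36 mm with round dark dimples on its faces, about 0.33 kg, standing on the disc anvil under the tin. Origin: centre of its underside; z up, x and y square to its side faces.
- disc_anvil: plain round dark steel disc, 56 mm diameter, 22 mm high, about 0.41 kg, lying on the bench block under the cube. Origin: centre of its underside; z up.
- bench_block: flat rectangular steel slab, 100 mm (its x) by 60 mm (its y) by 16 mm high, about 0.72 kg, lying on the bench at the bottom of the pile. Origin: centre of its underside; z up.
- small_round_pad: round cork pad fixed to the bench, 50 mm diameter, 5 mm thick; place of the tin. Origin: centre of its underside, at bench height; its top is 5 mm above.
- square_pad: square cork pad fixed to the bench, 58 by 58 mm, 5 mm thick; place of the doming cube. Origin: centre of its underside, at bench height; x and y square to its edges.
- large_round_pad: round cork pad fixed to the bench, 76 mm diameter, 5 mm thick; place of the disc anvil. Origin: centre of its underside, at bench height.
- long_pad: rectangular cork pad fixed to the bench, 120 mm (its x) by 80 mm (its y), 5 mm thick; place of the bench block. Origin: centre of its underside, at bench height.
- file: small flat needle file with a wooden handle, 158 mm long (along its x, handle to -x) and 16 mm wide, 10 mm high, lying loose on the bench between the places. Leave it alone. Origin: under about its middle, at bench height.
- ring: brass finger ring lying flat, 24 mm outside diameter, 6 mm high, loose on the bench between the places. Leave it alone. Origin: centre of its underside.
Mind the look-alikes: they are no part of the job. There is more than one size of the bench_block; the one meant has the size given above.

How it is judged:
On the way, in this order (a step that is already met when the one before it is completed fails the run):
1. the tin rests on the small round pad (horizontal distance between tin and small_round_pad below 0.012 m and z of tin in the frame of small_round_pad between 0.002 and 0.009 m and angle between tin's own z axis and vertical below 0.08 rad and contact force between the fingers and tin below 0.1 N), for 0.2 s.
2. the doming cube rests on the square pad, edges in line (horizontal distance between doming_cube and square_pad below 0.012 m and z of doming_cube in the frame of square_pad between 0.002 and 0.009 m and angle between doming_cube's own z axis and vertical below 0.08 rad and contact force between the fingers and doming_cube below 0.1 N and (angle between the x axis of doming_cube and the x axis of square_pad, either way round below 0.2 rad or angle between the x axis of doming_cube and the y axis of square_pad, either way round below 0.2 rad)), for 0.2 s.
3. the disc anvil rests on the large round pad (horizontal distance between disc_anvil and large_round_pad below 0.012 m and z of disc_anvil in the frame of large_round_pad between 0.002 and 0.009 m and angle between disc_anvil's own z axis and vertical below 0.08 rad and contact force between the fingers and disc_anvil below 0.1 N), for 0.2 s.
4. the bench block rests on the long pad, long sides in line (horizontal distance between bench_block and long_pad below 0.012 m and z of bench_block in the frame of long_pad between 0.002 and 0.009 m and angle between bench_block's own z axis and vertical below 0.08 rad and contact force between the fingers and bench_block below 0.1 N and angle between the x axis of bench_block and the x axis of long_pad, either way round below 0.2 rad), for 0.2 s.
At the end, for the whole second after the job is handed in: Each tool rests upright (within 0.08 rad) on the top of its own pad, released and still, its centre within 12 mm of the pad's centre; the cube's edges and the block's long sides are within 0.2 rad of those of their pads (all of step 1 and all of step 2 and all of step 3 and all of step 4 and linear speed of each of tin, doming_cube, disc_anvil, bench_block below 0.02 m/s); the robot touches nothing.
It fails at once if the file is shifted by more than 30 mm (distance of file from where it was at the start of the episode above 0.03 m).
It fails at once if the ring is shifted by more than 30 mm (distance of ring from where it was at the start of the episode above 0.03 m).
It fails at once if a tool is dropped (falls free faster than 0.8 m/s, from about 3 cm) ((linear speed of tin above 0.8 m/s and contact force between the fingers and tin below 0.1 N) or (linear speed of doming_cube above 0.8 m/s and contact force between the fingers and doming_cube below 0.1 N) or (linear speed of disc_anvil above 0.8 m/s and contact force between the fingers and disc_anvil below 0.1 N) or (linear speed of bench_block above 0.8 m/s and contact force between the fingers and bench_block below 0.1 N)).
It also fails if it takes over 118 s, if anything falls off the work surface, if the arm or the gripper's body presses on something with over 40 N, if the wrist force passes 120 N, or if a joint passes its speed limit or range.

## Robot

A 6-joint arm with a two-finger parallel gripper is mounted at the origin on the work surface. World frame = base frame: x ahead of the robot, y to its left, z up, the work surface at z = 0. Lengths are in m, angles in rad, forces in N, time in s.
With the tool pointing down it reaches from about 0.25 to 0.85 m from the base axis. Payload 12.5 kg.
Tool frame: the origin (TCP) lies between the finger pads; the fingertips stand 8 mm ahead of it and the grasp point (between the pads) lies 11 mm behind it; z points along the fingers, y is the line along which they close (so a half turn about z gives the same grasp; the last joint's range is limited). The gripper opens to 93 mm and grips with 3 to 60 N. Pads are 15 mm wide; open, the fingers measure 128 mm over their backs; the gripper's body (75 mm by 188 mm) begins 65 mm behind the grasp point.
Start: joints at [-1.332, 0.351, 1.652, -0, 1.139, -0.085], TCP at [0.175, -0.521, 0.227] pointing down, gripper open.
Joint ranges: [-2.75, 2.75], [-0.79, 2.1], [0.01, 2.65], [-1.57, 4.71], [0.07, 3.14], [-2.87, 2.87]. Speed limits (rad/s): [2.22, 2.22, 2.79, 3.14, 3.14, 3.14].

## Interface

Orientations are given as a unit quaternion [w, x, y, z].
In Python, from plant import arm gives the robot as it stands. The module is installed in compiled form; this text tells all that it offers.
- The arm moves only by the tool jog_arm, never from a script. Its argument "steps" is a list of rows, each an object of numbers: "jaw": the opening, from 0 (shut) to 1 (fully open); "x", "y", "z": the shift along the world's x, y, z as a fraction of full scale; "yaw": the turn about the world's z as a fraction of full scale. In form: [{"jaw": .., "x": .., "y": .., "z": .., "yaw": ..}, ...]. A call has 1 to 12 rows; each row is the pose to reach, as a shift and turn from the pose commanded when the call began; what a row does not reach only later rows make up. Full scale, the value 1, is 250 mm for a shift and 90 degrees for a turn. A row lasts 1/8 s, in which the tool goes at most 62.5 mm and 10.7 degrees, less where a joint would pass 70% of its speed; a pose out of reach is approached as far as the arm can. A call with a number of a shift or a turn outside -1 to 1 is refused whole. A call with a gripper value outside its range is refused whole. The fingers move at their own pace and stop on an object; the grip force is fixed at half the most. Time passes only in rows, so rows that repeat a pose let the fingers close. It gives the time, the measured TCP pose, the force, the opening and the grip force at its end, in the units of the state.
- arm.read_state(): the state, without advancing time (a new reading comes with each control period).
- arm.snapshot(name): name is "scene" or "side" or "wrist"; returns a dict with "frame" (420x560x3 uint8, red, green, blue), "fx", "fy", "cx", "cy" (pixels), "view" (4x4, takes a point from world to camera coordinates). Camera axes: x right, y down, z forward; pixel columns grow to the right and rows downward; lengths in m; the calibration is good to about 2 mm. A picture is of the moment at which its call begins. There is no depth.
- arm.finish_job(): hands the job in; it is judged then, once.
Trained networks look in the newest picture that a camera, given by its name, has taken for a name from the list of things; names that differ only in an ending like _2 or _b are one class to them, and where a whole thing is asked for, a point or a joint stands for the part that bears it (a point fixed in the world has none). Each returns a list of dicts, best first, with "p" (0 to 1); they miss things now and then, are a little off and sometimes report something else, mostly with a low value. They report only what shows in the picture. A call takes as long as a camera call. They do not tell look-alikes from the thing itself.
- arm.look_for(camera, thing): "centre" ([x, y, z] in m, in world coordinates, good to about 4 mm: the middle of the surface that is visible of it).
- arm.tip_of(camera, thing): "centre" ([x, y, z] in m, in world coordinates, good to about 4 mm: a listed point, or the origin of a listed thing).
The state is a dict: "t": time; "q": joint angles; "dq": joint speeds; "tau": joint torques, N m; "tool_pos": TCP position; "eef_rot": TCP orientation; "force": force on the tool from outside, world axes, zero at the start; "moment": the same for the moment, N m; "width": finger opening in m; "grip_force": force on a finger pad.
Only numpy, scipy, OpenCV 4.12 (cv2) and the standard library are available. Lean on these libraries where they do the work, as an engineer would, in place of code of your own. Each camera call takes 0.05 s, during which the arm holds its last target. There are 200 camera calls.

## Working session

There is one attempt and no reset: what is moved stays moved. The work goes in short steps, Python scripts to look and compute and a tool call to move; the robot and the scene stay as the last step left them, time stands still between calls to the robot, and variables do not carry over. Pictures are saved under pics/ and viewed, at most 14 in all, crops included, and the job is handed in when it is done.

Besides the shell and the picture viewer there is one more tool, called as name(argument=value, ...) on one line, values as JSON. jog_arm: Moves the arm, as the interface text tells. Shift numbers are shares of 250 mm and turn numbers shares of 90 degrees, none past 1 either way. Its arguments: {"type":"object","properties":{"steps":{"type":"array","items":{"type":"object","properties":{"jaw":{"type":"number"},"x":{"type":"number","minimum":-1,"maximum":1},"y":{"type":"number","minimum":-1,"maximum":1},"z":{"type":"number","minimum":-1,"maximum":1},"yaw":{"type":"number","minimum":-1,"maximum":1}}}}},"required":["steps"]}

```bash
mkdir -p pics; cat > h.py <<'E'
from plant import arm
import cv2, numpy as np
def snap(c,name=None):
    s=arm.snapshot(c)
    if name: cv2.imwrite(f'pics/{name}.png',cv2.cvtColor(s['frame'],cv2.COLOR_RGB2BGR))
    return s
def proj(s,p):
    c=s['view']@np.append(p,1); return np.round([s['fx']*c[0]/c[2]+s['cx'],s['fy']*c[1]/c[2]+s['cy']],1)
def back(s,uv,z):
    V=s['view'];R=V[:3,:3];o=-R.T@V[:3,3]
    d=R.T@np.array([(uv[0]-s['cx'])/s['fx'],(uv[1]-s['cy'])/s['fy'],1]); return o+d*(z-o[2])/d[2]
E
python3 - <<'E'
from h import *
for c in ['scene','side','wrist']:
    s=snap(c,c+'0'); V=s['view'];print(c,'cam',(-V[:3,:3].T@V[:3,3]).round(3))
    if c=='wrist': continue
    for n in ['tin','doming_cube','disc_anvil','bench_block','small_round_pad','square_pad','large_round_pad','long_pad','file','ring']:
        for d in arm.tip_of(c,n)[:3]: print(n,round(d['p'],2),np.round(d['centre'],3),proj(s,d['centre']))
E
```

```text
scene cam [0.986 0.533 0.962]
tin 0.69 [0.542 0.023 0.074] [242.5 237.2]
tin 0.22 [0.539 0.02  0.002] [244.5 255. ]
doming_cube 0.75 [0.547 0.023 0.037] [241.9 248.4]
doming_cube 0.62 [0.621 0.301 0.004] [317.9 360.6]
disc_anvil 0.6 [0.546 0.027 0.012] [244. 256.]
bench_block 0.91 [0.176 0.342 0.   ] [453.9 236.5]
bench_block 0.8 [0.428 0.127 0.002] [312.6 250.9]
bench_block 0.69 [0.542 0.021 0.   ] [243.6 256.5]
small_round_pad 0.9 [0.625 0.308 0.006] [319.4 363.9]
square_pad 0.95 [ 0.615 -0.296 -0.004] [130.7 203.9]
large_round_pad 0.6 [ 0.444 -0.291 -0.001] [185.2 167.2]
long_pad 0.83 [0.443 0.269 0.003] [359.4 291.6]
file 0.55 [ 0.547 -0.137  0.002] [194.8 220.4]
ring 0.6 [0.599 0.142 0.002] [265.7 304.5]
side cam [-0.085  0.68   1.014]
tin 0.65 [0.538 0.029 0.073] [251.2 202.4]
doming_cube 0.51 [0.543 0.026 0.031] [251.3 210.8]
disc_anvil 0.51 [0.544 0.021 0.022] [252.3 211.9]
bench_block 0.68 [0.434 0.133 0.   ] [256.4 258.5]
bench_block 0.59 [ 0.175  0.343 -0.002] [283.3 372.9]
bench_block 0.53 [ 0.54   0.027 -0.003] [252.3 219. ]
small_round_pad 0.71 [ 0.629  0.308 -0.002] [161.3 263.8]
square_pad 0.62 [ 0.615 -0.293 -0.001] [296.4 154. ]
large_round_pad 0.63 [ 0.448 -0.289  0.   ] [336.5 174.9]
long_pad 0.92 [0.438 0.271 0.   ] [221.3 291.1]
long_pad 0.73 [ 0.541  0.023 -0.002] [252.8 218.2]
long_pad 0.26 [ 0.555 -0.134 -0.001] [281.7 187.1]
ring 0.47 [ 0.6    0.146 -0.001] [210.1 233.2]
ring 0.27 [ 0.438  0.271 -0.001] [221.2 291.3]
wrist cam [ 0.242 -0.498  0.385]
```

View pics/scene0.png

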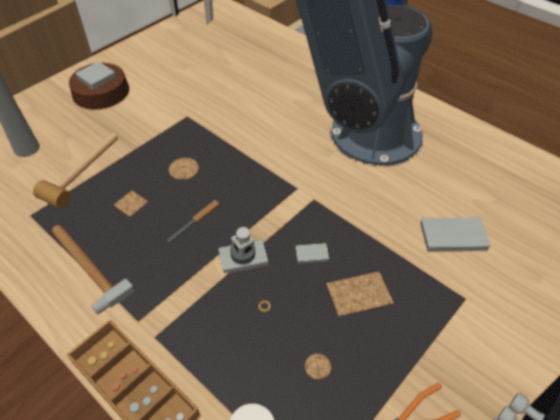

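View pics/side0.png

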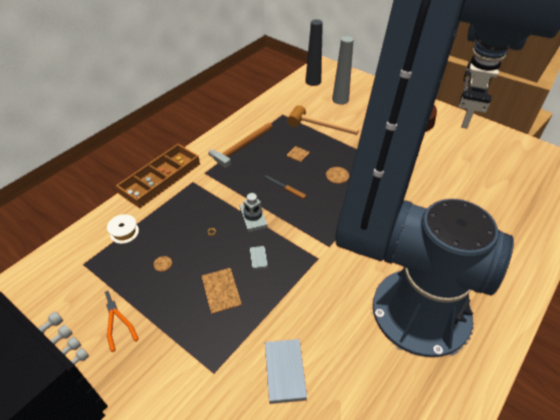

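```bash
python3 - <<'E'
from h import *
a=cv2.imread('pics/scene0.png')[170:320,170:370]
cv2.imwrite('pics/crop0.png',cv2.resize(a,(800,600),interpolation=cv2.INTER_CUBIC))
s=arm.read_state();print(s['tool_pos'],s['eef_rot'],s['width'])
E
```

```text
[ 0.17501713 -0.52139993  0.22662643] [-5.45800883e-06  9.86919262e-01  1.61215290e-01 -1.77186762e-05] 0.09282989813329359
```

View pics/crop0.png

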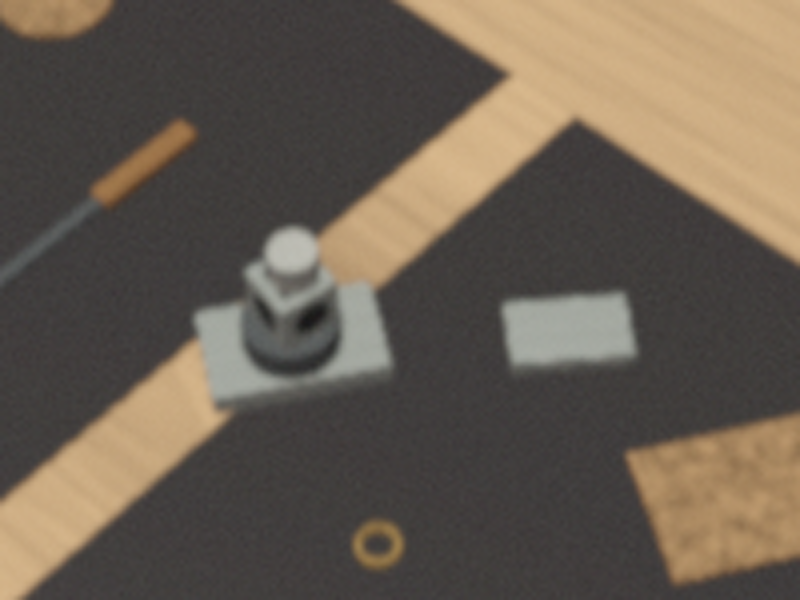

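The pile at scene pixel (243,248) has the tin (242,234), cube, disc and 100x60 block (243,256). The look-alikes are a smaller slab at (312,252) and a larger one at (455,235). The close crop confirms the slab under the pile is the right one, as it is intermediate in size and carries the stack. The pads are at (131,204) square, (185,167) large round, (360,292) long and (319,365) small round.

jog_arm(steps=[{"jaw":1,"x":0.1,"y":0.2,"z":0.3,"yaw":0},{"jaw":1,"x":0.2,"y":0.4,"z":0.5,"yaw":0},{"jaw":1,"x":0.3,"y":0.6,"z":0.5,"yaw":0},{"jaw":1,"x":0.45,"y":0.8,"z":0.5,"yaw":0},{"jaw":1,"x":0.6,"y":1,"z":0.5,"yaw":0},{"jaw":1,"x":0.6,"y":1,"z":0.5,"yaw":0}])

```text
t: 1.9
tool_pos: [0.3261, -0.2692, 0.3521]
eef_rot: [0.0, 0.987, 0.162, 0.0]
force: [-0.4, -1.4, 0.3]
width: 0.093
grip_force: 0.0
```

jog_arm(steps=[{"jaw":1,"x":0.1,"y":0.2,"z":0},{"jaw":1,"x":0.2,"y":0.4,"z":0},{"jaw":1,"x":0.35,"y":0.6,"z":0},{"jaw":1,"x":0.45,"y":0.8,"z":0},{"jaw":1,"x":0.6,"y":1,"z":0},{"jaw":1,"x":0.6,"y":1,"z":0},{"jaw":1,"x":0.6,"y":1,"z":0}])

```text
invalid input
```

```bash
python3 - <<'E'
from h import *
s=snap('wrist','w1'); V=s['view'];print('cam',(-V[:3,:3].T@V[:3,3]).round(3),V[2,:3].round(3))
for n in ['tin','doming_cube','disc_anvil','bench_block','small_round_pad','square_pad','large_round_pad','long_pad','file','ring']:
    for d in arm.tip_of('wrist',n)[:3]: print(n,round(d['p'],2),np.round(d['centre'],3),proj(s,d['centre']))
s=arm.read_state();print(s['tool_pos'],s['eef_rot'],s['t'])
E
```

```text
cam [ 0.393 -0.245  0.51 ] [-0.243 -0.082 -0.967]
disc_anvil 0.16 [ 0.448 -0.288 -0.001] [323.9  95.7]
bench_block 0.66 [0.429 0.128 0.002] [44.2 10. ]
large_round_pad 0.65 [ 0.446 -0.289  0.001] [324.5  96.6]
[ 0.32468663 -0.27188033  0.35153876] [-6.20311170e-05  9.87006275e-01  1.60681685e-01 -6.96613953e-05] 2.45
```

View pics/w1.png

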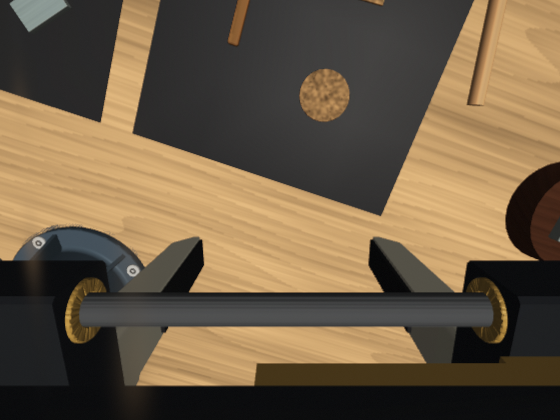

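The view shows the large round pad at (324,95), matching its detection at (0.446,-0.289). The second move was refused because its rows left out yaw.

jog_arm(steps=[{"jaw":1,"x":0.1,"y":0.2,"z":0,"yaw":0},{"jaw":1,"x":0.2,"y":0.4,"z":0,"yaw":0},{"jaw":1,"x":0.3,"y":0.6,"z":0,"yaw":0},{"jaw":1,"x":0.35,"y":0.8,"z":0,"yaw":0},{"jaw":1,"x":0.35,"y":0.95,"z":0,"yaw":0},{"jaw":1,"x":0.35,"y":0.95,"z":0,"yaw":0},{"jaw":1,"x":0.35,"y":0.95,"z":0,"yaw":0}])

```text
t: 3.32
tool_pos: [0.4125, -0.0345, 0.3516]
eef_rot: [0.0, 0.987, 0.161, -0.0]
force: [0.7, -0.8, -0.6]
width: 0.0931
grip_force: 0.0
```

```bash
python3 - <<'E'
from h import *
s=snap('wrist','w2'); V=s['view'];print('cam',(-V[:3,:3].T@V[:3,3]).round(3),V[2,:3].round(3))
for n in ['tin','doming_cube','disc_anvil','bench_block','small_round_pad','square_pad','large_round_pad','long_pad','file','ring']:
    for d in arm.tip_of('wrist',n)[:3]: print(n,round(d['p'],2),np.round(d['centre'],3),proj(s,d['centre']))
a=cv2.imread('pics/w2.png')[0:240,150:470]
cv2.imwrite('pics/w2c.png',cv2.resize(a,(800,600),interpolation=cv2.INTER_CUBIC))
s=arm.read_state();print(s['tool_pos'],s['eef_rot'],s['t'])
E
```

```text
cam [ 0.48  -0.011  0.51 ] [-0.244 -0.081 -0.966]
tin 0.68 [0.535 0.025 0.073] [273.   69.8]
doming_cube 0.87 [0.541 0.023 0.039] [276.4  69.5]
disc_anvil 0.66 [0.544 0.025 0.014] [276.7  69.2]
disc_anvil 0.42 [ 0.554 -0.132  0.004] [377.5  99.3]
bench_block 0.9 [0.431 0.133 0.004] [187.  121.4]
bench_block 0.87 [ 0.175  0.338 -0.004] [ 34.2 230. ]
square_pad 0.57 [ 0.613 -0.29   0.001] [489.2  95. ]
large_round_pad 0.62 [ 0.451 -0.289  0.   ] [441.4 194.2]
long_pad 0.7 [0.442 0.264 0.   ] [104.7  85.6]
file 0.6 [ 0.55  -0.137  0.001] [379.2 103.4]
file 0.54 [0.602 0.144 0.003] [209.2  -0.6]
file 0.32 [0.544 0.023 0.038] [277.2  67. ]
ring 0.43 [0.6   0.142 0.003] [209.7   1.3]
[ 0.41249533 -0.03400891  0.35161975] [-7.45150088e-06  9.86940524e-01  1.61085074e-01 -1.47461911e-05] 3.875
```

View pics/w2c.png

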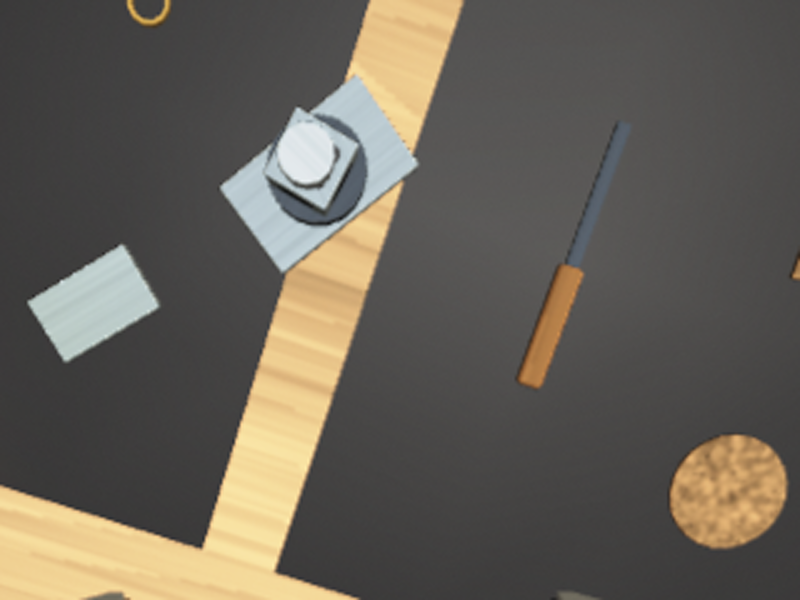

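The crop shows the pile clearly: block top corners at crop (220,187),(357,75),(417,163),(285,272), cube top corners at (302,107),(359,145),(325,212),(265,172), and tin top at (307,154). The file is to the right, with the ring at top left.

```bash
cat >> h.py <<'E'
def rect(s,pts,z):
    P=np.array([back(s,p,z)[:2] for p in pts],np.float32)*1000
    (c,wh,a)=cv2.minAreaRect(P); wh=list(wh)
    if wh[0]<wh[1]: wh=wh[::-1]; a+=90
    return np.round(c,1),np.round(wh,1),round((a+90)%180-90,1)
def cork(s,hsvlo=(8,70,70),hsvhi=(20,200,215)):
    f=cv2.cvtColor(s['frame'],cv2.COLOR_RGB2HSV); m=cv2.inRange(f,hsvlo,hsvhi); m=cv2.morphologyEx(m,cv2.MORPH_CLOSE,np.ones((5,5)))
    for c in cv2.findContours(m,0,2)[0]:
        if 150<cv2.contourArea(c)<9000: 
            r=rect(s,c[:,0],.005)
            if 40<r[1][1]<100 and r[1][0]<140: print('cork',r,c[:,0].mean(0).round())
E
python3 - <<'E'
from h import *
s=snap('wrist')
f=lambda L:[(150+u/2.5,v/2.5) for u,v in L]
print('block',rect(s,f([(220,187),(357,75),(417,163),(285,272)]),.016))
print('cube',rect(s,f([(302,107),(359,145),(325,212),(265,172)]),.074))
print('tin',back(s,f([(307,154)])[0],.096).round(4))
cork(s)
for c in ['scene','side']: print(c);s=snap(c);cork(s)
E
```

```text
block (array([543.5,  23.9]), array([98.1, 59.7]), -33.6)
cube (array([541.9,  24.4]), array([36. , 35.9]), -13.7)
tin [0.5402 0.0266 0.096 ]
cork (array([ 446.9, -287.6]), array([76.5, 75.1]), -71.5) [440. 196.]
cork (array([ 612.2, -292.1]), array([59.3, 59.2]), -85.2) [493.  95.]
cork (array([442.7, 270.3]), array([121.8,  81.7]), -33.4) [106.  81.]
scene
cork (array([630.2, 307.7]), array([51.9, 51.9]), -47.8) [318. 366.]
cork (array([446.4, 270.1]), array([124.8,  86.1]), -33.4) [359. 294.]
cork (array([ 617.1, -291.6]), array([65.6, 64.8]), -85.8) [131. 203.]
cork (array([ 452.6, -288. ]), array([81.5, 77.1]), 48.0) [183. 167.]
cork (array([-652.7, -281.2]), array([109.3,  82.5]), 31.6) [420.   9.]
side
cork (array([440.5, 269.6]), array([127.3,  84.2]), -33.3) [221. 290.]
cork (array([623.5, 306.6]), array([55.2, 51.3]), -41.1) [163. 263.]
cork (array([ 445.3, -288.2]), array([81.4, 79.4]), -51.7) [338. 175.]
cork (array([ 610. , -292.4]), array([70.4, 63. ]), -85.9) [298. 154.]
```

Block (543.5,23.9) at -33.5°, parallel to the long pad at -33.4°. Cube (542,24.4) at -13.7°, square pad at about +4.5°. Tin at (540,26.5). Next I go above the tin.

jog_arm(steps=[{"jaw":1,"x":0.1,"y":0.05,"z":-0.1,"yaw":0.11},{"jaw":1,"x":0.25,"y":0.12,"z":-0.25,"yaw":0.22},{"jaw":1,"x":0.4,"y":0.2,"z":-0.4,"yaw":0.33},{"jaw":1,"x":0.51,"y":0.24,"z":-0.6,"yaw":0.44},{"jaw":1,"x":0.51,"y":0.24,"z":-0.75,"yaw":0.55},{"jaw":1,"x":0.51,"y":0.24,"z":-0.8,"yaw":0.642},{"jaw":1,"x":0.51,"y":0.24,"z":-0.8,"yaw":0.642},{"jaw":1,"x":0.51,"y":0.24,"z":-0.8,"yaw":0.642}])

```text
t: 5.03
tool_pos: [0.5405, 0.0261, 0.1525]
eef_rot: [0.0, 0.787, 0.617, 0.001]
force: [0.4, -0.8, -0.7]
width: 0.0932
grip_force: 0.0
```

```bash
python3 - <<'E'
from h import *
s=snap('wrist','w3')
q=arm.read_state();print(q['q'],q['tool_pos'],q['eef_rot'])
for n in ['tin','doming_cube']: print(n,[(round(d['p'],2),np.round(d['centre'],3)) for d in arm.tip_of('wrist',n)[:2]])
print(proj(s,[.540,.0265,.096]),proj(s,[.542,.0244,.074]))
E
```

```text
[-3.78293675e-02  4.23671333e-01  1.74703150e+00  8.53795189e-06
  9.69267012e-01  2.03361344e-01] [0.54052154 0.02607784 0.1525991 ] [5.21664670e-04 7.87039679e-01 6.16901845e-01 6.21493318e-04]
tin [(0.83, array([0.536, 0.024, 0.073]))]
doming_cube [(0.78, array([0.541, 0.022, 0.036]))]
[285.4 226.3] [288.6 219.2]
```

View pics/w3.png

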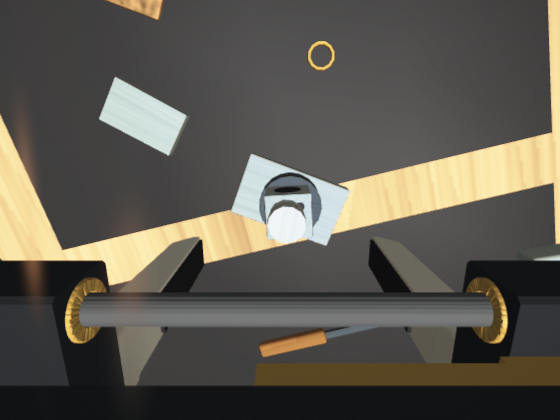

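The tin at (287,225) lies between the fingers, matching the prediction, and the cube edges are in line with the jaws. I'll descend, grip and lift.

jog_arm(steps=[{"jaw":1,"x":0,"y":0,"z":-0.1,"yaw":0},{"jaw":1,"x":0,"y":0,"z":-0.2,"yaw":0},{"jaw":1,"x":0,"y":0,"z":-0.26,"yaw":0},{"jaw":1,"x":0,"y":0,"z":-0.26,"yaw":0},{"jaw":0.2,"x":0,"y":0,"z":-0.26,"yaw":0},{"jaw":0.2,"x":0,"y":0,"z":-0.26,"yaw":0},{"jaw":0.2,"x":0,"y":0,"z":-0.26,"yaw":0},{"jaw":0.2,"x":0,"y":0,"z":-0.26,"yaw":0},{"jaw":0.2,"x":0,"y":0,"z":-0.26,"yaw":0},{"jaw":0.2,"x":0,"y":0,"z":-0.26,"yaw":0}])

```text
t: 6.42
tool_pos: [0.54, 0.0261, 0.0866]
eef_rot: [-0.0, 0.786, 0.618, -0.0]
force: [-0.1, -0.1, 0.6]
width: 0.0377
grip_force: 0.0
```

jog_arm(steps=[{"jaw":0,"x":0,"y":0,"z":0,"yaw":0},{"jaw":0,"x":0,"y":0,"z":0,"yaw":0},{"jaw":0,"x":0,"y":0,"z":0,"yaw":0},{"jaw":0,"x":0,"y":0,"z":0,"yaw":0}])

```text
t: 6.92
tool_pos: [0.54, 0.0261, 0.0866]
eef_rot: [-0.0, 0.786, 0.618, -0.0]
force: [-0.5, 0.3, -0.3]
width: 0.027
grip_force: 30.0
```

jog_arm(steps=[{"jaw":0,"x":0,"y":0,"z":0.1,"yaw":0},{"jaw":0,"x":0,"y":0,"z":0.25,"yaw":0},{"jaw":0,"x":0.1,"y":0.15,"z":0.4,"yaw":0},{"jaw":0,"x":0.2,"y":0.3,"z":0.4,"yaw":0},{"jaw":0,"x":0.3,"y":0.45,"z":0.4,"yaw":0},{"jaw":0,"x":0.344,"y":0.6,"z":0.4,"yaw":0},{"jaw":0,"x":0.344,"y":0.6,"z":0.4,"yaw":0},{"jaw":0,"x":0.344,"y":0.6,"z":0.4,"yaw":0}])

```text
t: 7.92
tool_pos: [0.6257, 0.1755, 0.1864]
eef_rot: [-0.0, 0.786, 0.618, -0.0]
force: [-0.4, -0.0, -0.5]
width: 0.0268
grip_force: 30.0
```

```bash
python3 - <<'E'
from h import *
s=snap('wrist','w4');cork(s)
for n in ['small_round_pad','tin','long_pad']: print(n,[(round(d['p'],2),np.round(d['centre'],3)) for d in arm.tip_of('wrist',n)[:2]])
q=arm.read_state();print(q['tool_pos'],q['grip_force'],q['width'])
E
```

```text
cork (array([443.1, 271.2]), array([121.6,  81. ]), -33.3) [ 98. 142.]
cork (array([626.8, 308.4]), array([49.7, 49.5]), 42.5) [255.  61.]
small_round_pad [(0.85, array([0.629, 0.311, 0.001]))]
tin [(0.64, array([0.621, 0.174, 0.168]))]
long_pad [(0.92, array([0.442, 0.269, 0.   ]))]
[0.62594314 0.17515172 0.18683758] 29.999884217977524 0.02729654838209425
```

View pics/w4.png

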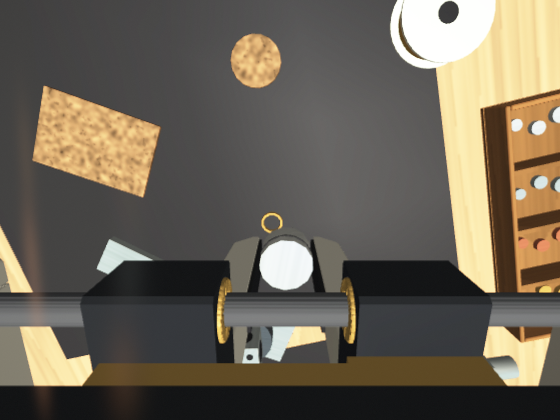

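The tin is held at (287,265), and the small pad at (255,61) measures (626.8,308.4). Placing.

jog_arm(steps=[{"jaw":0,"x":0.004,"y":0.15,"z":-0.05,"yaw":0},{"jaw":0,"x":0.004,"y":0.35,"z":-0.2,"yaw":0},{"jaw":0,"x":0.004,"y":0.528,"z":-0.4,"yaw":0},{"jaw":0,"x":0.004,"y":0.528,"z":-0.55,"yaw":0},{"jaw":0,"x":0.004,"y":0.528,"z":-0.64,"yaw":0},{"jaw":0,"x":0.004,"y":0.528,"z":-0.66,"yaw":0},{"jaw":0,"x":0.004,"y":0.528,"z":-0.674,"yaw":0},{"jaw":0,"x":0.004,"y":0.528,"z":-0.674,"yaw":0},{"jaw":0,"x":0.004,"y":0.528,"z":-0.674,"yaw":0},{"jaw":0.6,"x":0.004,"y":0.528,"z":-0.674,"yaw":0},{"jaw":0.6,"x":0.004,"y":0.528,"z":-0.674,"yaw":0},{"jaw":0.6,"x":0.004,"y":0.528,"z":-0.674,"yaw":0}])

```text
t: 9.62
tool_pos: [0.627, 0.3081, 0.0182]
eef_rot: [0.0, 0.786, 0.618, 0.0]
force: [-0.1, -0.5, 0.1]
width: 0.0523
grip_force: 0.0
```

jog_arm(steps=[{"jaw":0.6,"x":0,"y":0,"z":0,"yaw":0},{"jaw":0.6,"x":0,"y":0,"z":0,"yaw":0},{"jaw":0.6,"x":0,"y":0,"z":0.1,"yaw":0},{"jaw":0.8,"x":0,"y":0,"z":0.25,"yaw":0},{"jaw":0.8,"x":0,"y":-0.1,"z":0.4,"yaw":0},{"jaw":0.8,"x":0,"y":-0.3,"z":0.5,"yaw":0},{"jaw":0.8,"x":0,"y":-0.45,"z":0.6,"yaw":0},{"jaw":0.8,"x":0,"y":-0.5,"z":0.6,"yaw":0},{"jaw":0.8,"x":0,"y":-0.5,"z":0.6,"yaw":0}])

```text
t: 10.75
tool_pos: [0.6267, 0.1829, 0.1673]
eef_rot: [-0.0, 0.786, 0.618, -0.0]
force: [-0.6, -0.4, -0.3]
width: 0.074
grip_force: 0.0
```

```bash
python3 - <<'E'
from h import *
s=snap('wrist','w5')
for n in ['small_round_pad','tin']: print(n,[(round(d['p'],2),np.round(d['centre'],3)) for d in arm.tip_of('wrist',n)[:2]])
q=arm.read_state();print(q['tool_pos'],q['t'])
E
```

```text
small_round_pad [(0.71, array([ 0.631,  0.311, -0.002]))]
tin [(0.83, array([ 0.628,  0.308, -0.   ]))]
[0.62652338 0.18424445 0.1669238 ] 10.9
```

View pics/w5.png

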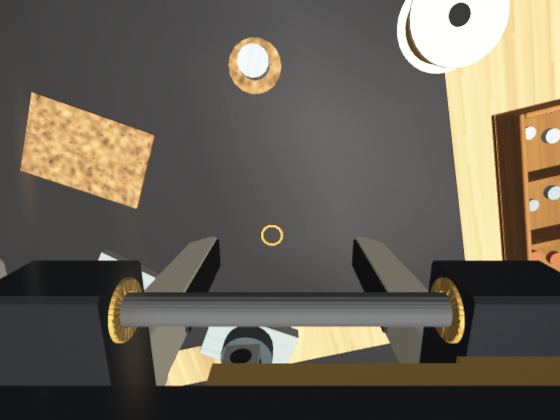

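The tin stands centred on its pad at (254,61). Now the cube.

jog_arm(steps=[{"jaw":0.8,"x":-0.1,"y":-0.2,"z":0,"yaw":0},{"jaw":0.8,"x":-0.2,"y":-0.4,"z":0,"yaw":0},{"jaw":0.8,"x":-0.34,"y":-0.634,"z":0,"yaw":0},{"jaw":0.8,"x":-0.34,"y":-0.634,"z":0,"yaw":0},{"jaw":0.8,"x":-0.34,"y":-0.634,"z":-0.2,"yaw":0},{"jaw":0.8,"x":-0.34,"y":-0.634,"z":-0.35,"yaw":0},{"jaw":0.8,"x":-0.34,"y":-0.634,"z":-0.468,"yaw":0},{"jaw":0.8,"x":-0.34,"y":-0.634,"z":-0.468,"yaw":0},{"jaw":0,"x":-0.34,"y":-0.634,"z":-0.468,"yaw":0},{"jaw":0,"x":-0.34,"y":-0.634,"z":-0.468,"yaw":0},{"jaw":0,"x":-0.34,"y":-0.634,"z":-0.468,"yaw":0},{"jaw":0,"x":-0.34,"y":-0.634,"z":-0.468,"yaw":0}])

```text
t: 12.4
tool_pos: [0.5422, 0.0246, 0.0516]
eef_rot: [0.0, 0.786, 0.618, 0.0]
force: [-0.1, 0.1, 0.1]
width: 0.0392
grip_force: 0.0
```

jog_arm(steps=[{"jaw":0,"x":0,"y":0,"z":0,"yaw":0},{"jaw":0,"x":0,"y":0,"z":0,"yaw":0},{"jaw":0,"x":0,"y":0,"z":0,"yaw":0},{"jaw":0,"x":0,"y":0,"z":0,"yaw":0}])

```text
t: 12.9
tool_pos: [0.5422, 0.0246, 0.0515]
eef_rot: [0.0, 0.786, 0.618, 0.0]
force: [-0.7, 0.2, 5.3]
width: 0.0361
grip_force: 29.5
```

jog_arm(steps=[{"jaw":0,"x":0,"y":0,"z":0.05,"yaw":0},{"jaw":0,"x":0,"y":0,"z":0.2,"yaw":0},{"jaw":0,"x":0.05,"y":-0.1,"z":0.35,"yaw":0.05},{"jaw":0,"x":0.1,"y":-0.25,"z":0.4,"yaw":0.1},{"jaw":0,"x":0.15,"y":-0.4,"z":0.4,"yaw":0.15},{"jaw":0,"x":0.2,"y":-0.55,"z":0.4,"yaw":0.2},{"jaw":0,"x":0.25,"y":-0.7,"z":0.4,"yaw":0.2},{"jaw":0,"x":0.282,"y":-0.8,"z":0.4,"yaw":0.2},{"jaw":0,"x":0.282,"y":-0.8,"z":0.4,"yaw":0.2},{"jaw":0,"x":0.282,"y":-0.8,"z":0.4,"yaw":0.2}])

```text
t: 14.15
tool_pos: [0.6121, -0.1747, 0.1511]
eef_rot: [-0.0, 0.68, 0.733, -0.0]
force: [-0.7, 1.0, -3.0]
width: 0.0359
grip_force: 29.5
```

```bash
python3 - <<'E'
from h import *
s=snap('scene')
for n in ['square_pad','doming_cube','file']: print(n,[(round(d['p'],2),np.round(d['centre'],3)) for d in arm.tip_of('scene',n)[:2]])
q=arm.read_state();print(q['tool_pos'],q['grip_force'],q['width'])
E
```

```text
square_pad [(0.58, array([ 0.618, -0.298,  0.002]))]
doming_cube [(0.65, array([ 0.615, -0.174,  0.136]))]
file [(0.66, array([ 0.551, -0.134,  0.002]))]
[ 0.61241253 -0.17461709  0.15128966] 29.5179346203804 0.036259888248021926
```

jog_arm(steps=[{"jaw":0,"x":0,"y":-0.15,"z":0,"yaw":0},{"jaw":0,"x":0,"y":-0.35,"z":-0.1,"yaw":0},{"jaw":0,"x":0,"y":-0.466,"z":-0.25,"yaw":0},{"jaw":0,"x":0,"y":-0.466,"z":-0.4,"yaw":0},{"jaw":0,"x":0,"y":-0.466,"z":-0.49,"yaw":0},{"jaw":0,"x":0,"y":-0.466,"z":-0.515,"yaw":0},{"jaw":0,"x":0,"y":-0.466,"z":-0.528,"yaw":0},{"jaw":0,"x":0,"y":-0.466,"z":-0.528,"yaw":0},{"jaw":0,"x":0,"y":-0.466,"z":-0.528,"yaw":0},{"jaw":0.7,"x":0,"y":-0.466,"z":-0.528,"yaw":0},{"jaw":0.7,"x":0,"y":-0.466,"z":-0.528,"yaw":0},{"jaw":0.7,"x":0,"y":-0.466,"z":-0.528,"yaw":0}])

```text
t: 15.85
tool_pos: [0.6127, -0.292, 0.0195]
eef_rot: [0.0, 0.68, 0.733, 0.0]
force: [-0.9, -0.1, 0.1]
width: 0.0613
grip_force: 0.0
```

jog_arm(steps=[{"jaw":0.7,"x":0,"y":0,"z":0,"yaw":0},{"jaw":0.7,"x":0,"y":0,"z":0,"yaw":0},{"jaw":0.8,"x":0,"y":0,"z":0.1,"yaw":0},{"jaw":0.8,"x":0,"y":0,"z":0.25,"yaw":0},{"jaw":1,"x":0,"y":-0.1,"z":0.45,"yaw":0},{"jaw":1,"x":0,"y":-0.3,"z":0.65,"yaw":0},{"jaw":1,"x":0,"y":-0.5,"z":0.8,"yaw":0},{"jaw":1,"x":0,"y":-0.6,"z":0.8,"yaw":0},{"jaw":1,"x":0,"y":-0.6,"z":0.8,"yaw":0}])

```text
t: 16.98
tool_pos: [0.6119, -0.4439, 0.2191]
eef_rot: [0.0, 0.681, 0.733, -0.0]
force: [0.4, -0.1, -1.1]
width: 0.0928
grip_force: 0.0
```

```bash
python3 - <<'E'
from h import *
s=snap('wrist','w6')
for n in ['square_pad','doming_cube','disc_anvil','large_round_pad','file']: print(n,[(round(d['p'],2),np.round(d['centre'],3)) for d in arm.tip_of('wrist',n)[:2]])
cork(s)
q=arm.read_state();print(q['tool_pos'],q['t'],q['q'])
E
```

```text
square_pad []
doming_cube [(0.8, array([ 0.615, -0.294,  0.002]))]
disc_anvil []
large_round_pad [(0.57, array([ 0.45 , -0.288,  0.002]))]
file []
cork (array([ 893.8, -593.4]), array([105.6,  40.7]), -68.5) [491. 310.]
cork (array([ 613.3, -292.4]), array([58.6, 58.2]), 4.1) [301.  45.]
cork (array([ 448.5, -293.8]), array([75.9, 63.1]), 4.1) [141.  39.]
[ 0.6127828  -0.44078927  0.21890714] 17.275 [-6.85250548e-01  7.50911680e-01  1.01897926e+00  9.19368827e-05
  1.37235082e+00 -7.61941575e-01]
```

View pics/w6.png

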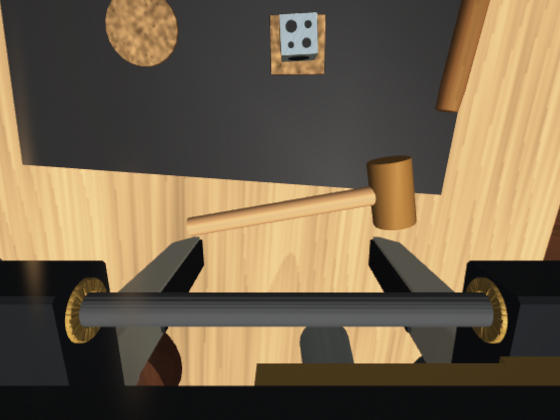

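The cube sits centred on the square pad at (298,35) with its edges in line. Next I go and look at the disc.

jog_arm(steps=[{"jaw":1,"x":-0.05,"y":0.2,"z":0,"yaw":0},{"jaw":1,"x":-0.1,"y":0.4,"z":0,"yaw":0},{"jaw":1,"x":-0.2,"y":0.6,"z":0,"yaw":0},{"jaw":1,"x":-0.28,"y":0.8,"z":0,"yaw":0},{"jaw":1,"x":-0.28,"y":1,"z":0,"yaw":0}])

```text
t: 17.9
tool_pos: [0.5413, -0.1898, 0.2195]
eef_rot: [0.0, 0.68, 0.733, 0.0]
force: [0.7, 0.2, -0.2]
width: 0.0933
grip_force: 0.0
```

jog_arm(steps=[{"jaw":1,"x":0,"y":0.2,"z":0,"yaw":0},{"jaw":1,"x":0,"y":0.4,"z":0,"yaw":0},{"jaw":1,"x":0,"y":0.4,"z":0,"yaw":0},{"jaw":1,"x":0,"y":0.4,"z":0,"yaw":0}])

```text
t: 18.4
tool_pos: [0.5425, -0.0919, 0.2193]
eef_rot: [0.0, 0.68, 0.734, -0.0]
force: [0.2, -0.9, -0.2]
width: 0.0929
grip_force: 0.0
```

```bash
python3 - <<'E'
from h import *
s=snap('wrist','w7')
for n in ['disc_anvil','bench_block']: print(n,[(round(d['p'],2),np.round(d['centre'],3)) for d in arm.tip_of('wrist',n)[:3]])
q=arm.read_state();print(q['tool_pos'],q['t'],proj(s,[.5435,.024,.038]))
a=cv2.imread('pics/w7.png'); u,v=proj(s,[.5435,.024,.03]).astype(int); u0,v0=max(u-100,0),max(v-75,0); print(u0,v0)
cv2.imwrite('pics/w7c.png',cv2.resize(a[v0:v0+150,u0:u0+200],(800,600),interpolation=cv2.INTER_CUBIC))
E
```

```text
disc_anvil [(0.91, array([0.546, 0.024, 0.014])), (0.71, array([ 0.447, -0.29 ,  0.004]))]
bench_block []
[ 0.54248429 -0.0927983   0.21905547] 18.55 [295.6  76.2]
195 2
```

View pics/w7c.png

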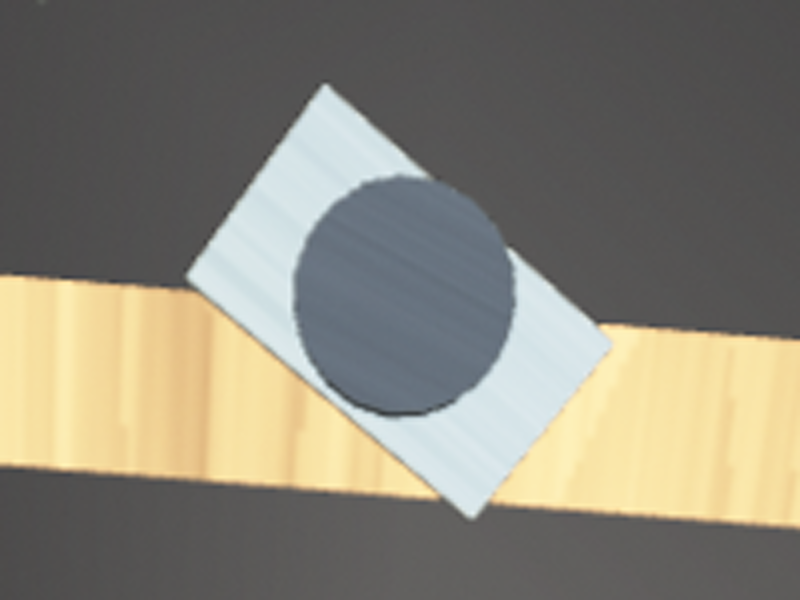

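The disc top centre at crop (405,293) gives about (.544,.025). The block corners are clear at crop (186,277),(325,85),(611,345),(473,518). Gripping the disc.

jog_arm(steps=[{"jaw":1,"x":0.006,"y":0.2,"z":0,"yaw":0},{"jaw":1,"x":0.006,"y":0.4,"z":-0.15,"yaw":0},{"jaw":1,"x":0.006,"y":0.467,"z":-0.35,"yaw":0},{"jaw":1,"x":0.006,"y":0.467,"z":-0.55,"yaw":0},{"jaw":1,"x":0.006,"y":0.467,"z":-0.7,"yaw":0},{"jaw":1,"x":0.006,"y":0.467,"z":-0.768,"yaw":0},{"jaw":1,"x":0.006,"y":0.467,"z":-0.768,"yaw":0},{"jaw":0,"x":0.006,"y":0.467,"z":-0.768,"yaw":0},{"jaw":0,"x":0.006,"y":0.467,"z":-0.768,"yaw":0},{"jaw":0,"x":0.006,"y":0.467,"z":-0.768,"yaw":0},{"jaw":0,"x":0.006,"y":0.467,"z":-0.768,"yaw":0},{"jaw":0,"x":0.006,"y":0.467,"z":-0.768,"yaw":0}])

```text
t: 20.05
tool_pos: [0.544, 0.0249, 0.0274]
eef_rot: [-0.0, 0.68, 0.733, -0.0]
force: [-1.5, 1.1, 2.5]
width: 0.054
grip_force: 30.0
```

jog_arm(steps=[{"jaw":0,"x":0,"y":0,"z":0,"yaw":0},{"jaw":0,"x":0,"y":0,"z":0,"yaw":0},{"jaw":0,"x":0,"y":0,"z":0,"yaw":0}])

```text
t: 20.42
tool_pos: [0.544, 0.0249, 0.0274]
eef_rot: [-0.0, 0.68, 0.733, -0.0]
force: [-1.6, 0.4, 5.9]
width: 0.0545
grip_force: 30.0
```

```bash
python3 - <<'E'
from h import *
# block & disc from w7 with that moment's view approximated: camera rigid to tool -> use current view shifted by tool motion
s=snap('wrist'); q=arm.read_state(); print(q['tool_pos'],q['width'],q['grip_force'])
d=q['tool_pos']-np.array([.54248,-.0928,.21906]); T=np.eye(4);T[:3,3]=d; s['view']=s['view']@T
f=lambda L:[(195+u/4,2+v/4) for u,v in L]
print('block',rect(s,f([(186,277),(325,85),(611,345),(473,518)]),.016),'disc',back(s,f([(405,293)])[0],.038).round(4))
E
```

```text
[0.54400545 0.02485528 0.02738624] 0.05439028387592505 30.001248121261597
block (array([543.9,  22.7]), array([98.8, 58.6]), -34.5) disc [0.544 0.024 0.038]
```

jog_arm(steps=[{"jaw":0,"x":0,"y":0,"z":0.05,"yaw":0},{"jaw":0,"x":0,"y":0,"z":0.2,"yaw":0},{"jaw":0,"x":-0.05,"y":-0.1,"z":0.35,"yaw":0},{"jaw":0,"x":-0.1,"y":-0.25,"z":0.4,"yaw":0},{"jaw":0,"x":-0.2,"y":-0.4,"z":0.4,"yaw":0},{"jaw":0,"x":-0.3,"y":-0.55,"z":0.4,"yaw":0},{"jaw":0,"x":-0.388,"y":-0.7,"z":0.4,"yaw":0},{"jaw":0,"x":-0.388,"y":-0.8,"z":0.4,"yaw":0},{"jaw":0,"x":-0.388,"y":-0.8,"z":0.4,"yaw":0},{"jaw":0,"x":-0.388,"y":-0.8,"z":0.4,"yaw":0}])

```text
t: 21.72
tool_pos: [0.4469, -0.1746, 0.1272]
eef_rot: [-0.0, 0.68, 0.733, -0.0]
force: [0.3, 0.1, -3.5]
width: 0.0542
grip_force: 30.0
```

jog_arm(steps=[{"jaw":0,"x":0,"y":-0.15,"z":0,"yaw":0},{"jaw":0,"x":0,"y":-0.35,"z":-0.1,"yaw":0},{"jaw":0,"x":0,"y":-0.451,"z":-0.2,"yaw":0},{"jaw":0,"x":0,"y":-0.451,"z":-0.32,"yaw":0},{"jaw":0,"x":0,"y":-0.451,"z":-0.4,"yaw":0},{"jaw":0,"x":0,"y":-0.451,"z":-0.43,"yaw":0},{"jaw":0,"x":0,"y":-0.451,"z":-0.442,"yaw":0},{"jaw":0,"x":0,"y":-0.451,"z":-0.442,"yaw":0},{"jaw":0,"x":0,"y":-0.451,"z":-0.442,"yaw":0},{"jaw":0.9,"x":0,"y":-0.451,"z":-0.442,"yaw":0},{"jaw":0.9,"x":0,"y":-0.451,"z":-0.442,"yaw":0},{"jaw":0.9,"x":0,"y":-0.451,"z":-0.442,"yaw":0}])

```text
t: 23.22
tool_pos: [0.4472, -0.2881, 0.0169]
eef_rot: [0.0, 0.68, 0.733, 0.0]
force: [0.4, 0.1, 0.3]
width: 0.0793
grip_force: 0.0
```

jog_arm(steps=[{"jaw":0.9,"x":0,"y":0,"z":0,"yaw":0},{"jaw":0.9,"x":0,"y":0,"z":0,"yaw":0},{"jaw":1,"x":0,"y":0,"z":0.1,"yaw":0},{"jaw":1,"x":0,"y":0,"z":0.25,"yaw":0},{"jaw":1,"x":0,"y":-0.1,"z":0.45,"yaw":0},{"jaw":1,"x":0,"y":-0.3,"z":0.65,"yaw":0},{"jaw":1,"x":0,"y":-0.45,"z":0.8,"yaw":0},{"jaw":1,"x":0,"y":-0.45,"z":0.8,"yaw":0},{"jaw":1,"x":0,"y":-0.45,"z":0.8,"yaw":0}])

```text
t: 24.35
tool_pos: [0.4466, -0.3996, 0.2156]
eef_rot: [-0.001, 0.68, 0.733, 0.0]
force: [-0.2, 0.3, 0.2]
width: 0.093
grip_force: 0.0
```

```bash
python3 - <<'E'
from h import *
s=snap('wrist','w8')
for n in ['disc_anvil','doming_cube','large_round_pad']: print(n,[(round(d['p'],2),np.round(d['centre'],3)) for d in arm.tip_of('wrist',n)[:3]])
cork(s)
q=arm.read_state();print(q['tool_pos'],q['t'],q['q'])
E
```

```text
disc_anvil [(0.88, array([ 0.446, -0.289,  0.002]))]
doming_cube [(0.6, array([ 0.612, -0.29 ,  0.004]))]
large_round_pad [(0.45, array([ 0.615, -0.294,  0.002]))]
cork (array([ 725.2, -545.6]), array([104.1,  40.2]), -68.4) [490. 311.]
cork (array([ 612.8, -292.6]), array([58.7, 58.6]), 4.6) [444.  96.]
cork (array([ 447.5, -288.1]), array([75.3, 74.5]), 4.2) [295.  84.]
[ 0.44691349 -0.39934085  0.21558001] 24.55 [-8.06916921e-01  4.51972206e-01  1.52906950e+00  2.75318774e-05
  1.16253176e+00 -8.83386197e-01]
```

View pics/w8.png

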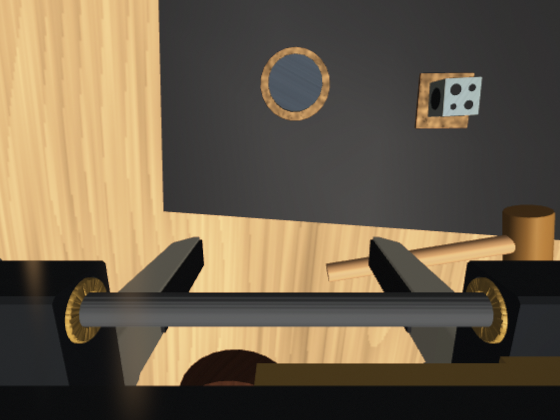

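The disc is centred on the large pad at (295,84). Moving to view the block, turning to its axis.

jog_arm(steps=[{"jaw":1,"x":0.1,"y":0.15,"z":0,"yaw":0.1},{"jaw":1,"x":0.2,"y":0.3,"z":0,"yaw":0.2},{"jaw":1,"x":0.35,"y":0.45,"z":0,"yaw":0.3},{"jaw":1,"x":0.5,"y":0.6,"z":0,"yaw":0.4},{"jaw":1,"x":0.6,"y":0.75,"z":0,"yaw":0.5},{"jaw":1,"x":0.72,"y":0.9,"z":0,"yaw":0.577},{"jaw":1,"x":0.72,"y":1,"z":0,"yaw":0.577},{"jaw":1,"x":0.72,"y":1,"z":0,"yaw":0.577}])

```text
t: 25.55
tool_pos: [0.6264, -0.1487, 0.2162]
eef_rot: [-0.001, 0.29, 0.957, -0.0]
force: [0.9, -0.3, 0.6]
width: 0.093
grip_force: 0.0
```

jog_arm(steps=[{"jaw":1,"x":0,"y":0.2,"z":0,"yaw":0},{"jaw":1,"x":0,"y":0.4,"z":0,"yaw":0},{"jaw":1,"x":0,"y":0.47,"z":0,"yaw":0},{"jaw":1,"x":0,"y":0.47,"z":0,"yaw":0},{"jaw":1,"x":0,"y":0.47,"z":0,"yaw":0}])

```text
t: 26.18
tool_pos: [0.6269, -0.0346, 0.2166]
eef_rot: [0.0, 0.291, 0.957, -0.0]
force: [0.1, 0.8, -1.1]
width: 0.0928
grip_force: 0.0
```

```bash
python3 - <<'E'
from h import *
s=snap('wrist','w9')
g=cv2.cvtColor(s['frame'],cv2.COLOR_RGB2HSV); m=cv2.inRange(g,(70,0,150),(125,90,255))
for c in cv2.findContours(m,0,2)[0]:
    if cv2.contourArea(c)>800: print(rect(s,c[:,0],.016),c[:,0].mean(0))
for n in ['bench_block']: print(n,[(round(d['p'],2),np.round(d['centre'],3)) for d in arm.tip_of('wrist',n)[:3]])
q=arm.read_state();print(q['tool_pos'],q['eef_rot'],q['t'],q['q']);cork(s)
E
```

```text
(array([543.6,  24.3]), array([98.9, 58.8]), -34.5) [295.31578947  95.21052632]
bench_block [(0.83, array([0.542, 0.023, 0.003])), (0.49, array([ 0.554, -0.135,  0.002]))]
[ 0.62697572 -0.03439786  0.21654723] [-8.61072814e-06  2.91014952e-01  9.56718498e-01 -1.17738797e-04] 26.275 [-1.28831501e-01  5.02095020e-01  1.44759232e+00 -2.46873770e-04
  1.19196132e+00 -1.10896144e+00]
cork (array([ 619.7, -349.2]), array([105.4,  46.3]), -50.3) [ 81. 309.]
cork (array([ 453.3, -277.7]), array([75. , 57.8]), -32.3) [ 33. 174.]
```

View pics/w9.png

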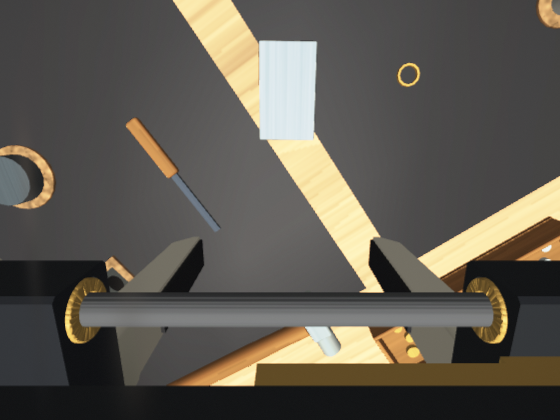

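The block at (288,90) measures (543.6,24) at -34.5°. Gripping it.

jog_arm(steps=[{"jaw":1,"x":-0.15,"y":0.1,"z":0,"yaw":0},{"jaw":1,"x":-0.334,"y":0.227,"z":-0.1,"yaw":-0.007},{"jaw":1,"x":-0.334,"y":0.227,"z":-0.3,"yaw":-0.007},{"jaw":1,"x":-0.334,"y":0.227,"z":-0.5,"yaw":-0.007},{"jaw":1,"x":-0.334,"y":0.227,"z":-0.68,"yaw":-0.007},{"jaw":1,"x":-0.334,"y":0.227,"z":-0.78,"yaw":-0.007},{"jaw":1,"x":-0.334,"y":0.227,"z":-0.82,"yaw":-0.007},{"jaw":1,"x":-0.334,"y":0.227,"z":-0.82,"yaw":-0.007},{"jaw":0,"x":-0.334,"y":0.227,"z":-0.82,"yaw":-0.007},{"jaw":0,"x":-0.334,"y":0.227,"z":-0.82,"yaw":-0.007},{"jaw":0,"x":-0.334,"y":0.227,"z":-0.82,"yaw":-0.007},{"jaw":0,"x":-0.334,"y":0.227,"z":-0.82,"yaw":-0.007}])

```text
t: 27.78
tool_pos: [0.5434, 0.0237, 0.0119]
eef_rot: [-0.0, 0.295, 0.955, -0.0]
force: [-1.4, -1.0, 3.7]
width: 0.0596
grip_force: 30.0
```

jog_arm(steps=[{"jaw":0,"x":0,"y":0,"z":0,"yaw":0},{"jaw":0,"x":0,"y":0,"z":0,"yaw":0},{"jaw":0,"x":0,"y":0,"z":0,"yaw":0},{"jaw":0,"x":0,"y":0,"z":0,"yaw":0}])

```text
t: 28.28
tool_pos: [0.5434, 0.0237, 0.0119]
eef_rot: [-0.0, 0.295, 0.955, -0.0]
force: [-2.5, -2.1, 5.8]
width: 0.0595
grip_force: 30.0
```

jog_arm(steps=[{"jaw":0,"x":0,"y":0,"z":0.05,"yaw":0},{"jaw":0,"x":0,"y":0,"z":0.2,"yaw":0},{"jaw":0,"x":-0.05,"y":0.1,"z":0.35,"yaw":0},{"jaw":0,"x":-0.1,"y":0.25,"z":0.35,"yaw":0},{"jaw":0,"x":-0.16,"y":0.4,"z":0.35,"yaw":0},{"jaw":0,"x":-0.22,"y":0.55,"z":0.35,"yaw":0.012},{"jaw":0,"x":-0.28,"y":0.7,"z":0.35,"yaw":0.012},{"jaw":0,"x":-0.34,"y":0.85,"z":0.35,"yaw":0.012},{"jaw":0,"x":-0.38,"y":0.95,"z":0.35,"yaw":0.012},{"jaw":0,"x":-0.402,"y":0.988,"z":0.35,"yaw":0.012},{"jaw":0,"x":-0.402,"y":0.988,"z":0.35,"yaw":0.012},{"jaw":0,"x":-0.402,"y":0.988,"z":0.35,"yaw":0.012}])

```text
t: 29.78
tool_pos: [0.4433, 0.2701, 0.0991]
eef_rot: [-0.0, 0.287, 0.958, -0.0]
force: [0.3, -0.2, -7.7]
width: 0.0599
grip_force: 30.0
```

jog_arm(steps=[{"jaw":0,"x":0,"y":0,"z":-0.1,"yaw":0},{"jaw":0,"x":0,"y":0,"z":-0.2,"yaw":0},{"jaw":0,"x":0,"y":0,"z":-0.28,"yaw":0},{"jaw":0,"x":0,"y":0,"z":-0.31,"yaw":0},{"jaw":0,"x":0,"y":0,"z":-0.328,"yaw":0},{"jaw":0,"x":0,"y":0,"z":-0.328,"yaw":0},{"jaw":0,"x":0,"y":0,"z":-0.328,"yaw":0},{"jaw":0.95,"x":0,"y":0,"z":-0.328,"yaw":0},{"jaw":0.95,"x":0,"y":0,"z":-0.328,"yaw":0},{"jaw":0.95,"x":0,"y":0,"z":-0.328,"yaw":0},{"jaw":0.95,"x":0,"y":0,"z":-0.328,"yaw":0},{"jaw":0.95,"x":0,"y":0,"z":-0.328,"yaw":0}])

```text
t: 31.28
tool_pos: [0.443, 0.2709, 0.0172]
eef_rot: [0.0, 0.286, 0.958, 0.0]
force: [0.2, 0.3, 0.4]
width: 0.0881
grip_force: 0.0
```

jog_arm(steps=[{"jaw":1,"x":0,"y":0,"z":0.1,"yaw":0},{"jaw":1,"x":0,"y":0,"z":0.25,"yaw":0},{"jaw":1,"x":0.1,"y":-0.08,"z":0.45,"yaw":0},{"jaw":1,"x":0.25,"y":-0.18,"z":0.65,"yaw":0},{"jaw":1,"x":0.33,"y":-0.25,"z":0.8,"yaw":0},{"jaw":1,"x":0.33,"y":-0.25,"z":0.8,"yaw":0},{"jaw":1,"x":0.33,"y":-0.25,"z":0.8,"yaw":0}])

```text
t: 32.15
tool_pos: [0.5247, 0.2084, 0.2161]
eef_rot: [-0.001, 0.286, 0.958, -0.0]
force: [-0.4, 0.3, 0.4]
width: 0.0928
grip_force: 0.0
```

```bash
python3 - <<'E'
from h import *
s=snap('wrist','w10')
g=cv2.cvtColor(s['frame'],cv2.COLOR_RGB2HSV); m=cv2.inRange(g,(70,0,150),(125,90,255))
for c in cv2.findContours(m,0,2)[0]:
    if cv2.contourArea(c)>800: print(rect(s,c[:,0],.021),c[:,0].mean(0))
cork(s)
q=arm.read_state();print(q['tool_pos'],q['t'],q['grip_force'],q['width'])
s=snap('scene','s9')
for n in ['tin','doming_cube','disc_anvil','file','ring']: print(n,[(round(d['p'],2),np.round(d['centre'],3)) for d in arm.tip_of('scene',n)[:2]])
E
```

```text
(array([433. , 134.3]), array([67. , 40.1]), -42.5) [182.93478261 156.19565217]
(array([443.6, 272.1]), array([96.8, 58.3]), -33.5) [302.16666667  87.33333333]
cork (array([811.1, 337.7]), array([104.7,  47.1]), -17.0) [490. 308.]
cork (array([ 519.9, -105.8]), array([105.2,  46.2]), -49.8) [ 80. 310.]
cork (array([623.9, 307.3]), array([50. , 46.5]), -66.0) [399. 208.]
cork (array([346.2, -42.7]), array([68.2, 45.7]), 0.0) [ 29. 173.]
cork (array([442.2, 271.3]), array([119.9,  80.6]), -33.3) [291.  90.]
[0.52441792 0.20852832 0.21577284] 32.2 0.0 0.093342210440551
tin [(0.66, array([0.63 , 0.306, 0.005]))]
doming_cube [(0.56, array([ 0.617, -0.292,  0.004]))]
disc_anvil [(0.63, array([ 0.449, -0.286,  0.005]))]
file [(0.82, array([ 0.549, -0.134, -0.002])), (0.5, array([0.442, 0.269, 0.004]))]
ring [(0.6, array([0.598, 0.14 , 0.005]))]
```

View pics/w10.png

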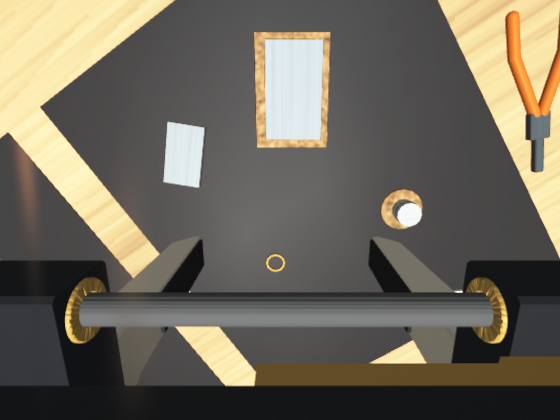

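The block is centred and in line on the long pad at (293,90). The tin is on its pad at (405,212), and the file and ring have not moved. Handing in.

```bash
python3 -c "
from plant import arm
print(arm.finish_job())"
```

```text
the job is handed in; nothing more can be done
None
```

I handed the job in with all four tools upright, released and within about 2 mm of their pad centres, and the file and ring unmoved; the judge returned no verdict.

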